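# Load ramekins into the numbered bays of the steaming rack

### The job

Load the three earthenware ramekins into the aluminium rack for steaming: slide them along the worktop, one into each bay, in the order of the bays' numbers - first the bay marked with one stud, then the one with two, then the one with three - each pushed fully home against the back of its bay. Any ramekin may go in any bay; keep them upright and on the worktop rather than lifting them, and leave the steamer, sugar bowl, tongs and scraper where they are.

Things in the scene. Friction and masses are not known exactly. Their poses are not given: they have to be found in the camera images.
- rack: Fixed aluminium rail behind the bays, 420 mm long along its y, 38 mm high. It carries bays 1, 2, 3 side by side in any order, parallel, 130 mm apart. Origin on the worktop at the origin of the middle bay; +x the same as the bays'. Each bay's flange: 112 mm wide, x +40 to +86 mm, top 44 mm high; its round black studs 18 mm across, 6 mm high, 32 mm apart, at x +66 mm.
- bay1: Fixed aluminium bay 1: one round black stud on the flange above its back wall. Floorless pocket, open on its -x side (to the robot). Origin on the worktop where the ramekin's centre is when fully home; +x points into the bay. Back wall face at x +40 mm, 40 mm high. Side walls 35 mm high, 96 mm apart inside, from the back to x -25 mm, then flaring to a mouth 113 mm wide at x -43 mm.
- bay2: Fixed aluminium bay 2: two round black studs on the flange above its back wall. Floorless pocket, open on its -x side (to the robot). Origin on the worktop where the ramekin's centre is when fully home; +x points into the bay. Back wall face at x +40 mm, 40 mm high. Side walls 35 mm high, 96 mm apart inside, from the back to x -25 mm, then flaring to a mouth 113 mm wide at x -43 mm.
- bay3: Fixed aluminium bay 3: three round black studs on the flange above its back wall. Floorless pocket, open on its -x side (to the robot). Origin on the worktop where the ramekin's centre is when fully home; +x points into the bay. Back wall face at x +40 mm, 40 mm high. Side walls 35 mm high, 96 mm apart inside, from the back to x -25 mm, then flaring to a mouth 113 mm wide at x -43 mm.
- ramekin_a_center (a point): One of three equal brown earthenware ramekins (round straight-sided cups), 80 mm across, 55 mm high, wall 5 mm, about 250 g, empty. This point is its centre, half-way up (27.5 mm). Stands upright on the worktop, 140 to 190 mm in front of the row of bay origins, each roughly before a different bay (up to 30 mm to the side). Slides with a few N.
- ramekin_b_center (a point): One of three equal brown earthenware ramekins (round straight-sided cups), 80 mm across, 55 mm high, wall 5 mm, about 250 g, empty. This point is its centre, half-way up (27.5 mm). Stands upright on the worktop, 140 to 190 mm in front of the row of bay origins, each roughly before a different bay (up to 30 mm to the side). Slides with a few N.
- ramekin_c_center (a point): One of three equal brown earthenware ramekins (round straight-sided cups), 80 mm across, 55 mm high, wall 5 mm, about 250 g, empty. This point is its centre, half-way up (27.5 mm). Stands upright on the worktop, 140 to 190 mm in front of the row of bay origins, each roughly before a different bay (up to 30 mm to the side). Slides with a few N.
- steamer: Bystander: aluminium steamer, pot with basket and teal lid, 212 mm across (256 mm over its loop handles, along its x), 185 mm high. Origin at the centre of its underside, z up.
- sugar_bowl: Bystander: lidded round ceramic sugar bowl, 96 mm across, 132 mm over its two ears (along its y), 97 mm high. Origin at the centre of its underside, z up.
- tongs: Bystander: steel tongs lying flat, 210 mm long along their x, 75 mm wide, 14 mm high. Origin at mid-length on the worktop, z up.
- scraper: Bystander: flat olive-wood scraper, 163 mm long along its x, blade 55 mm wide at +x, 8 mm high. Origin near mid-length, on the worktop, z up.
Mind the look-alikes: they are no part of the job. Leave any blue or white look-alike of the part that bears ramekin_b_center alone. What is shaped like the bay2 but green is not meant.

How it is judged (in metres and radians):
On the way, in this order (a step that is already met when the one before it is completed fails the run):
1. a ramekin is home in bay one (one stud) while bays two and three are empty (horizontal distance between any of ramekin_a_center, ramekin_b_center, ramekin_c_center and bay1 below 0.015 m and horizontal distance between each of ramekin_a_center, ramekin_b_center, ramekin_c_center and bay2 above 0.05 m and horizontal distance between each of ramekin_a_center, ramekin_b_center, ramekin_c_center and bay3 above 0.05 m), for 0.2 s.
2. then a ramekin is home in bay two, bay one still filled and bay three still empty (horizontal distance between any of ramekin_a_center, ramekin_b_center, ramekin_c_center and bay1 below 0.015 m and horizontal distance between any of ramekin_a_center, ramekin_b_center, ramekin_c_center and bay2 below 0.015 m and horizontal distance between each of ramekin_a_center, ramekin_b_center, ramekin_c_center and bay3 above 0.05 m), for 0.2 s.
3. then a ramekin is home in bay three, bays one and two still filled (horizontal distance between any of ramekin_a_center, ramekin_b_center, ramekin_c_center and bay1 below 0.015 m and horizontal distance between any of ramekin_a_center, ramekin_b_center, ramekin_c_center and bay2 below 0.015 m and horizontal distance between any of ramekin_a_center, ramekin_b_center, ramekin_c_center and bay3 below 0.015 m), for 0.2 s.
At the end, for the whole second after the job is handed in: Each of the three bays holds a ramekin whose centre is within 15 mm (horizontally) of the bay's origin, all three standing upright on the worktop, at rest (all of step 3 and linear speed of each of ramekin_a, ramekin_b, ramekin_c below 0.02 m/s and angle between each of ramekin_a_center, ramekin_b_center, ramekin_c_center's own z axis and vertical below 0.1 rad and height (world z) of each of ramekin_a_center, ramekin_b_center, ramekin_c_center below 0.034 m); the robot touches nothing.
It fails at once if a ramekin is lifted more than 15 mm off the worktop (height (world z) of any of ramekin_a_center, ramekin_b_center, ramekin_c_center above 0.0425 m).
It fails at once if a ramekin is tipped more than about 20 degrees (angle between any of ramekin_a_center, ramekin_b_center, ramekin_c_center's own z axis and vertical above 0.35 rad).
It fails at once if the steamer, sugar bowl, tongs or scraper is moved by more than 30 mm (distance of any of steamer, sugar_bowl, tongs, scraper from where it was at the start of the episode above 0.03 m).
It also fails if it takes over 64 s, if anything falls off the work surface, if the arm or the gripper's body presses on something with over 40 N, if the wrist force passes 120 N, or if a joint passes its speed limit or range.

### The arm

A 7-joint arm with a two-finger parallel gripper is mounted at the origin on the work surface. World frame = base frame: x ahead of the robot, y to its left, z up, the work surface at z = 0. Lengths are in mm, angles in rad, forces in N, time in s.
With the tool pointing down it reaches from about 400 to 875 mm from the base axis. Payload 4.4 kg.
Tool frame: the origin (TCP) lies at the very end of the fingers, on their centre line; the grasp point (between the pads) lies 19 mm behind it (ctrl.pinch_z is the z of the grasp point in the tool frame, in mm); z points along the fingers, x is the direction in which the jaws open and shut, and the axes are right-handed (so a half turn about z gives the same grasp; the last joint's range is limited). The gripper opens to 85 mm and grips with 20 to 120 N. Pads are 22 mm wide; open, the fingers measure 114 mm over their backs; the gripper's body (76 mm by 85 mm) begins 54 mm behind the grasp point. The pads swing forward as they close: fully open they stand 13 mm farther back than shut.
Start: joints at [-1.176, 0.628, 0.038, 1.517, -0.027, 0.996, -0.02], TCP at [289.012, 582.228, 231.313] pointing down, gripper open.
Joint ranges: [-3.06, 3.06], [-0.37, 2.12], [-1.25, 1.32], [0.18, 2.47], [-1.1, 4.24], [0.23, 1.98], [-2.94, 2.94]. Speed limits (rad/s): [2.57, 2.57, 3.14, 3.14, 3.14, 3.14, 3.14].

### API

Orientations are given as [roll, pitch, yaw] about the fixed x, y, z axes, in that order (R = Rz(yaw) Ry(pitch) Rx(roll)).
In Python, from cell import sensors, get_image, order, ctrl gives the robot as it stands.
- The arm moves only by the tool arm_command, never from a script. Its argument "rows" is a list that holds one entry, the list of rows, each a list of 6 numbers: the shift along the tool's x, y, z in mm, then the turn, a rotation vector about the tool's x, y, z in degrees. A call has 1 to 20 rows; each row is the pose to reach, as a shift and turn from the pose commanded when the call began, along the tool's axes at that moment; what a row does not reach only later rows make up. A row lasts 1/12 s, in which the tool goes at most 41.7 mm and 7.16 degrees, less where a joint would pass 70% of its speed; a pose out of reach is approached as far as the arm can. A call with a gripper value outside its range is refused whole. "claw" is the opening, from -1 (shut) to 1 (fully open), set as the call begins (left out, the last holds). The fingers move at their own pace and stop on an object; the grip force is fixed at half the most. Time passes only in rows, so rows that repeat a pose let the fingers close. It gives the time, the measured TCP pose, the force and the opening at its end, in the units of the state.
- sensors.read_state(): the state, without advancing time (a new reading comes with each control period).
- get_image(name): name is "scene" or "top"; returns a dict with "pixels" (400x640x3 uint8, red, green, blue), "z_map" (400x640 float32, mm along the optical axis (not along the pixel's ray), 0 where there is no reading), "K" (3x3 intrinsics, pixels), "pose" (4x4, takes a point from camera to world coordinates). Camera axes: x right, y up, looking along -z (the intrinsics and any distortion apply to the point x, -y, -z); pixel columns grow to the right and rows downward; lengths in mm; the calibration is good to about 2 mm. A picture is of the moment at which its call begins.
- order.finish_job(): hands the job in, once; it reports no verdict.
The state is a dict: "clock": time; "qpos": joint angles; "qd": joint speeds; "tau": joint torques, N m; "eef_pos": TCP position; "tool_rot": TCP orientation; "force": force on the tool from outside, world axes, zero at the start; "torque": the same for the moment, N m; "width": finger opening in mm.
Only numpy, scipy, OpenCV 4.12 (cv2) and the standard library are available. Lean on these libraries where they do the work, as an engineer would, in place of code of your own. Each camera call takes 0.05 s, during which the arm holds its last target.

## Working session

There is one attempt and no reset: what is moved stays moved. The work goes in short steps, Python scripts to look and compute and a tool call to move; the robot and the scene stay as the last step left them, time stands still between calls to the robot, and variables do not carry over. Pictures are saved under pics/ and viewed, and the job is handed in when it is done.

Besides the shell and the picture viewer there is one more tool, called after "Call:" by a JSON object that holds its "api" and its "payload". arm_command: Moves the arm, as the interface text tells. Its arguments: {"type":"object","properties":{"rows":{"type":"array","items":{"type":"array","items":{"type":"array","items":{"type":"number"}}}},"claw":{"type":"number"}},"required":["rows"]}

```bash
mkdir -p pics; ls
python3 - <<'E'
from cell import sensors, get_image, order, ctrl
import cv2, numpy as np
for n in ("scene","top"):
    im=get_image(n); cv2.imwrite(f"pics/{n}0.png",im["pixels"][:,:,::-1]); np.savez(f"{n}0.npz",**{k:im[k] for k in("pixels","z_map","K","pose")})
    print(n,im["K"].tolist(),im["pose"].round(3).tolist(),[k for k in im])
print(sensors.read_state())
E
```

```text
pics
scene [[463.2686201167032, 0.0, 328.4484467437158], [0.0, 463.2686201167032, 198.45557104072776], [0.0, 0.0, 1.0]] [[-0.85, -0.424, 0.313, 914.033], [0.527, -0.681, 0.509, 761.278], [-0.003, 0.598, 0.802, 1248.336], [0.0, 0.0, 0.0, 1.0]] ['pixels', 'z_map', 'K', 'pose']
top [[378.21980616631305, 0.0, 314.7602765357608], [0.0, 378.21980616631305, 199.12333494016352], [0.0, 0.0, 1.0]] [[0.029, 0.98, -0.198, 262.598], [-1.0, 0.029, -0.003, 11.579], [0.003, 0.198, 0.98, 1041.044], [0.0, 0.0, 0.0, 1.0]] ['pixels', 'z_map', 'K', 'pose']
{'clock': 0.1, 'qpos': array([-1.17578927,  0.62924013,  0.03843951,  1.51827713, -0.02697472,
        0.99630284, -0.02001551]), 'qd': array([-3.44731649e-05, -3.14739382e-03, -1.59968697e-04, -1.78297114e-03,
        6.08581041e-04,  9.14347872e-04,  9.64499363e-04]), 'tau': array([ 2.59915920e-03, -5.64527249e+01,  1.23062935e+00, -1.93971938e+01,
        1.13719970e-02,  5.46584386e-03,  2.18222402e-05]), 'eef_pos': array([288.76166847, 581.70656754, 230.48678782]), 'tool_rot': array([3.14155774e+00, 1.70926411e-03, 1.10999153e+00]), 'force': array([0.15022057, 0.53511194, 0.65303028]), 'torque': array([ 0.02487271,  0.02834326, -0.02880373]), 'width': 85.20217975035882}
```

View pics/scene0.png

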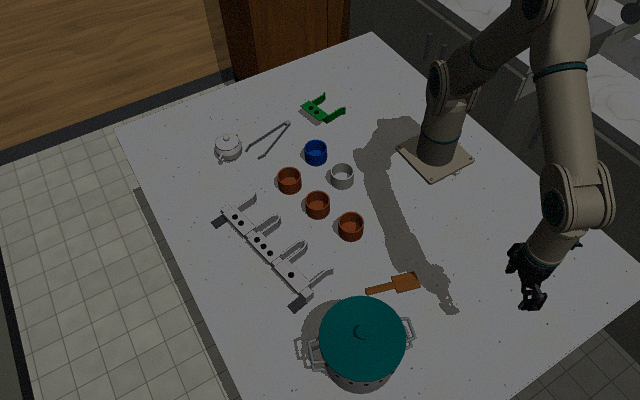

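View pics/top0.png

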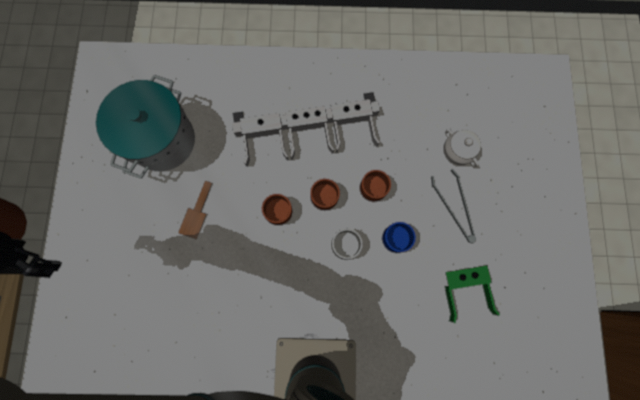

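Top view: the rack has three bays. From left to right their studs are 1 at (261,122), 3 at about (306,115) and 2 at about (351,107). The brown ramekins are at (278,209), (324,194) and (375,185). The look-alikes are a white ring at (347,243), a blue cup at (398,237) and a green bay at (470,290). Next I'll enlarge the view and measure.

```bash
cat > h.py <<'E'
import numpy as np, cv2
def load(im):
    return im["pixels"],im["z_map"],im["K"],im["pose"]
def ray(K,P,u,v):
    d=np.array([(u-K[0,2])/K[0,0],-(v-K[1,2])/K[1,1],-1.0])
    return P[:3,3],P[:3,:3]@d
def onplane(K,P,u,v,z):
    o,d=ray(K,P,u,v); return o+d*(z-o[2])/d[2]
def cloud(im):
    K,P,z=im["K"],im["pose"],im["z_map"]
    v,u=np.mgrid[0:400,0:640]
    d=np.stack([(u-K[0,2])/K[0,0]*z,-(v-K[1,2])/K[1,1]*z,-z],-1)
    return d@P[:3,:3].T+P[:3,3]
def brown(im):
    hsv=cv2.cvtColor(im["pixels"],cv2.COLOR_RGB2HSV)
    return ((hsv[...,0]<14)|(hsv[...,0]>172))&(hsv[...,1]>110)&(hsv[...,2]>40)
def ramekins(im,zlo=48,zhi=64):
    """rim centres from brown pixels at rim height: circle fit"""
    X=cloud(im); m=brown(im)&(im["z_map"]>0)
    n,l,st,c=cv2.connectedComponentsWithStats(m.astype(np.uint8))
    out=[]
    for i in range(1,n):
        if st[i,4]<120: continue
        p=X[l==i]; 
        t=p[(p[:,2]>zlo)&(p[:,2]<zhi)]
        if len(t)<20: continue
        (cx,cy),r=cv2.minEnclosingCircle(t[:,:2].astype(np.float32))
        A=np.c_[2*t[:,:2],np.ones(len(t))]; s=np.linalg.lstsq(A,(t[:,:2]**2).sum(1),rcond=None)[0]
        out.append((c[i].round().tolist(),st[i,4],len(t),round(cx),round(cy),round(r,1),s[:2].round(1).tolist(),round(float(np.sqrt(s[2]+s[0]**2+s[1]**2)),1),p[:,2].max().round(1)))
    return out
E
python3 - <<'E'
from h import *
for n in("scene","top"):
    im=dict(np.load(n+"0.npz")); print(n)
    for r in ramekins(im): print(r)
    hsv=cv2.cvtColor(im["pixels"],cv2.COLOR_RGB2HSV); X=cloud(im)
    m=(hsv[...,2]<45)&(X[...,2]>40)&(X[...,2]<62)&(X[...,0]>450)&(im["z_map"]>0)
    k,l,st,c=cv2.connectedComponentsWithStats(m.astype(np.uint8))
    for i in range(1,k):
        if st[i,4]>4: print("stud",c[i].round(1),st[i,4],onplane(im["K"],im["pose"],*c[i],50).round(1), X[l==i].mean(0).round(1))
t=dict(np.load("top0.npz"))["pixels"][60:330,200:520,::-1]
cv2.imwrite("pics/crop.png",cv2.resize(t[0:200],None,fx=2.5,fy=2.5,interpolation=cv2.INTER_CUBIC))
E
```

```text
scene
([289.0, 180.0], np.int32(435), 115, 512, -147, 41.7, [511.6, -147.8], 37.1, np.float64(60.8))
([317.0, 204.0], np.int32(465), 124, 482, -10, 41.6, [483.1, -10.0], 37.3, np.float64(61.3))
([351.0, 226.0], np.int32(484), 116, 436, 118, 40.8, [437.6, 117.1], 37.3, np.float64(61.0))
stud [294.6 170.4] 20 [ 481.6 -161.3   50. ] [ 480.9 -162.8   48. ]
stud [279.6 173.8] 8 [ 531.3 -175.2   50. ] [ 529.9 -178.6   45.6]
stud [282.2 184.4] 20 [ 545.6 -130.5   50. ] [ 545.  -132.1   47.8]
stud [298.8 180.8] 5 [ 491.6 -114.6   50. ] [ 491.2 -115.5   48.8]
stud [320.3 193.1] 14 [457.7 -32.7  50. ] [456.8 -34.3  47.6]
stud [308.9 208.2] 17 [ 5.195e+02 -3.000e-01  5.000e+01] [518.9  -1.5  48.2]
stud [234.5 216.4] 21 [733.8 -96.5  50. ] [733.7 -96.8  49.5]
stud [240.4 222.8] 23 [728.5 -64.8  50. ] [728.5 -64.9  49.8]
stud [344.4 231.4] 26 [471.3 132.5  50. ] [470.7 131.6  48.3]
stud [256.5 239.3] 24 [712.7  15.7  50. ] [712.8  15.8  50.2]
stud [262.9 245.8] 24 [706.8  46.3  50. ] [706.5  45.4  48.5]
stud [269.5 252.9] 24 [701.1  78.6  50. ] [701.1  78.5  50. ]
stud [290.6 274.5] 30 [682.6 174
[... 368 characters left out ...]
4(59.3))
stud [357.  106.8] 17 [731.1 -96.7  50. ] [731.2 -96.7  49.9]
stud [345.9 108.5] 15 [724.8 -65.5  50. ] [725.1 -65.5  49.5]
stud [317.4 112.8] 16 [709.7  14.2  50. ] [709.9  14.2  49.5]
stud [306.1 114.5] 15 [703.4  45.7  50. ] [703.5  45.7  49.7]
stud [294.7 116.3] 15 [697.3  77.4  50. ] [697.5  77.4  49.5]
stud [189.6 127.2] 18 [655.9 367.8  50. ] [655.4 367.3  51.4]
stud [260.  121.5] 16 [678.7 173.3  50. ] [678.9 173.3  49.7]
stud [375.  172.2] 5 [ 542.  -146.9   50. ] [ 543.3 -147.7   45.3]
stud [382.5 174.8] 6 [ 535.2 -167.2   50. ] [ 536.8 -168.2   44.4]
stud [324. 181.] 5 [513.3  -9.2  50. ] [515.   -9.3  43.3]
stud [375. 199.] 5 [ 467.8 -146.7   50. ] [ 469.5 -148.    41.8]
```

View pics/crop.png

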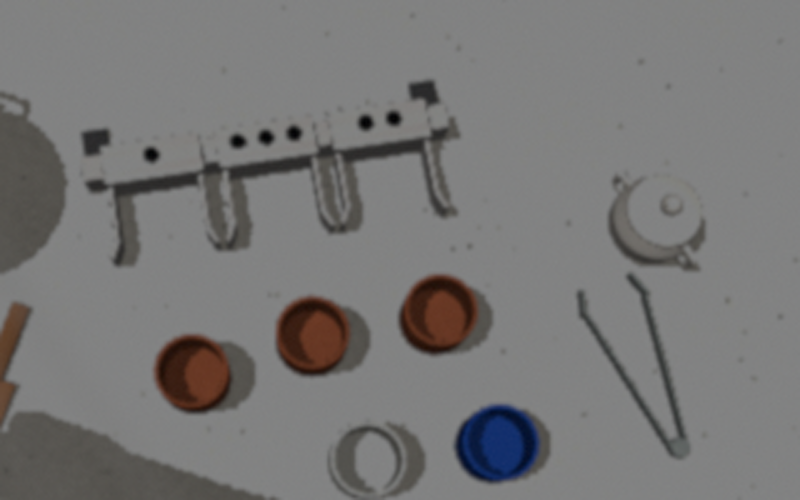

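Crop confirmed. The brown cups are at crop (193,372), (312,335) and (440,313). The blue cup at (497,443), the white ring at (370,460) and the green bay are decoys. From left to right the bays have 1, 3 and 2 studs.

From the studs, the rack yaw is about 10.9°, which gives these bay origins and ramekins:

| Item | Position (mm) | Pairing |
|---|---|---|
| bay1 | (616,161) | ramekin A |
| bay3 | (640,33) | ramekin B |
| bay2 | (665,-93) | ramekin C |
| ramekin A | (436,117) | bay1 |
| ramekin B | (481,-10.5) | bay3 |
| ramekin C | (510,-148) | bay2 |

My plan is to lower the shut fingers inside each cup and tow it by its front inner wall. That pull is stable, and the fingers stay clear of the bay walls.

Call:
{"api": "arm_command", "payload": {"rows": [[[-40, 38, 0, 0, 0, -6], [-80, 76, 10, 0, 0, -12], [-120, 115, 20, 0, 0, -18], [-160, 154, 30, 0, 0, -24], [-200, 192, 40, 0, 0, -30], [-240, 231, 50, 0, 0, -36], [-280, 270, 60, 0, 0, -37.3], [-320, 308, 70, 0, 0, -37.3], [-351, 338.5, 81, 0, 0, -37.3], [-351, 338.5, 81, 0, 0, -37.3], [-351, 338.5, 81, 0, 0, -37.3], [-351, 338.5, 81, 0, 0, -37.3], [-351, 338.5, 81, 0, 0, -37.3], [-351, 338.5, 81, 0, 0, -37.3], [-351, 338.5, 81, 0, 0, -37.3], [-351, 338.5, 81, 0, 0, -37.3]]], "claw": -1}}

```text
clock: 1.43
eef_pos: [435.9, 119.0, 150.4]
tool_rot: [3.141, -0.001, 1.763]
force: [-0.4, 0.3, -0.2]
width: 0.0
```

Call:
{"api": "arm_command", "payload": {"rows": [[[0, 0, 25, 0, 0, 0], [0, 0, 50, 0, 0, 0], [0, 0, 75, 0, 0, 0], [0, 0, 75, 0, 0, 0], [0, 0, 75, 0, 0, 0]]]}}

```text
clock: 1.85
eef_pos: [435.0, 118.6, 74.9]
tool_rot: [-3.139, -0.0, 1.764]
force: [0.3, 0.4, -0.3]
width: -0.1
```

Run:
```python
from h import *
from cell import *
print({k:v.round(1) for k,v in sensors.read_state().items() if k in('eef_pos','force')})
a=get_image("scene")["pixels"];b=get_image("top")["pixels"]
o=np.hstack([cv2.resize(a[150:290,270:410],(400,400)),cv2.resize(b[140:280,200:340],(400,400))])
cv2.imwrite("pics/p1.png",o[:,:,::-1])
```

```text
{'eef_pos': array([435. , 118.6,  74.9]), 'force': array([ 0.3,  0.4, -0.3])}
```

View pics/p1.png

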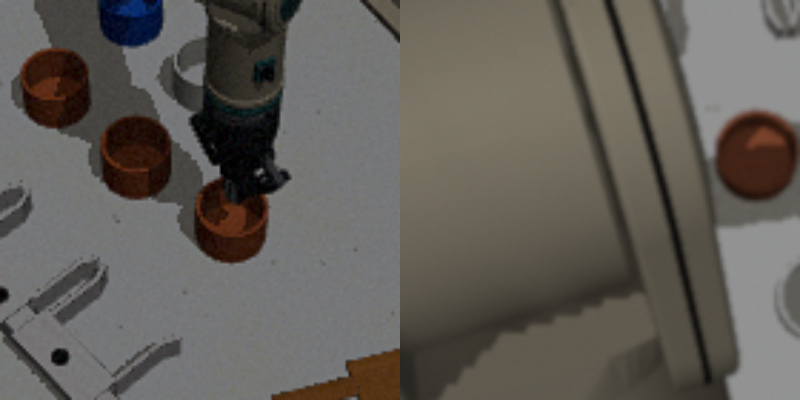

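Scene view (left half): the shut fingers at about (245,190) are over cup A's opening, whose centre is at about (232,208). The arm blocks the top view. I'll go down into the cup.

Call:
{"api": "arm_command", "payload": {"rows": [[[0, 0, 10, 0, 0, 0], [0, 0, 20, 0, 0, 0], [0, 0, 30, 0, 0, 0], [0, 0, 40, 0, 0, 0], [0, 0, 52, 0, 0, 0], [0, 0, 52, 0, 0, 0]]]}}

```text
clock: 2.45
eef_pos: [437.2, 117.8, 24.2]
tool_rot: [3.139, 0.0, 1.761]
force: [-0.1, 0.3, 0.1]
width: 0.1
```

Call:
{"api": "arm_command", "payload": {"rows": [[[2, 8, 0, 0, 0, 0], [4, 16, 0, 0, 0, 0], [6, 24, 0, 0, 0, 0], [8, 32, 0, 0, 0, 0], [10, 40, 0, 0, 0, 0], [10, 48, 0, 0, 0, 0], [10, 56, 0, 0, 0, 0], [10, 64, 0, 0, 0, 0], [10, 72, 0, 0, 0, 0], [10, 80, 0, 0, 0, 0], [10, 88, 0, 0, 0, 0], [10, 96, 0, 0, 0, 0], [10, 104, 0, 0, 0, 0], [10, 112, 0, 0, 0, 0], [10, 112, 0, 0, 0, 0]]]}}

```text
clock: 3.7
eef_pos: [547.1, 149.0, 23.4]
tool_rot: [3.138, -0.001, 1.76]
force: [-0.3, 0.0, 0.8]
width: 0.4
```

Run:
```python
from h import *
from cell import *
im=get_image("scene"); t=get_image("top")
for r in ramekins(im)+ramekins(t): print(r)
a=im["pixels"];b=t["pixels"]
o=np.hstack([cv2.resize(a[150:330,210:390],(400,400)),cv2.resize(b[90:270,200:380],(400,400))])
cv2.imwrite("pics/p2.png",o[:,:,::-1])
```

```text
([292.0, 180.0], np.int32(171), 55, 511, -148, 40.3, [511.0, -148.7], 37.1, np.float64(62.0))
([333.0, 255.0], np.int32(141), 26, 537, 154, 35.3, [525.1, 145.7], 37.8, np.float64(111.9))
([374.0, 186.0], np.int32(589), 134, 508, -148, 39.5, [508.2, -147.8], 36.9, np.float64(58.2))
```

View pics/p2.png

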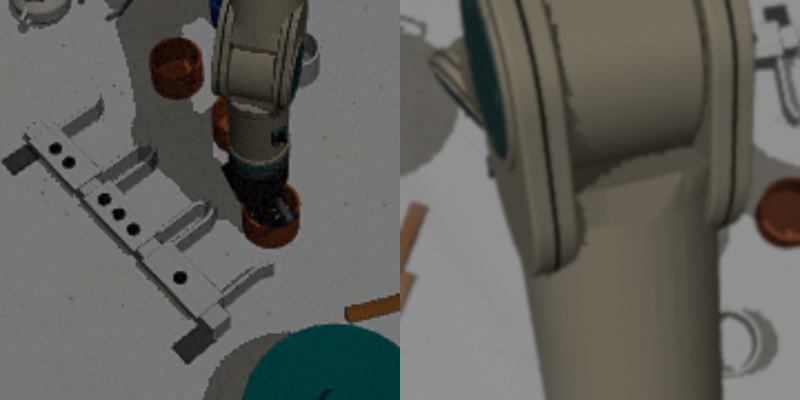

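The cup follows, trailing the tool by about 22 mm at (525,146), and lines up with bay1 to about 2 mm. About 92 mm of travel is left.

Call:
{"api": "arm_command", "payload": {"rows": [[[0, 8, 0, 0, 0, 0], [0, 16, 0, 0, 0, 0], [0, 24, 0, 0, 0, 0], [0, 32, 0, 0, 0, 0], [0, 40, 0, 0, 0, 0], [0, 48, 0, 0, 0, 0], [0, 56, 0, 0, 0, 0], [0, 64, 0, 0, 0, 0], [0, 70, 0, 0, 0, 0], [0, 75, 0, 0, 0, 0], [0, 79, 0, 0, 0, 0], [0, 82, 0, 0, 0, 0], [0, 84, 0, 0, 0, 0], [0, 84, 0, 0, 0, 0]]]}}

```text
clock: 4.97
eef_pos: [627.2, 164.3, 23.3]
tool_rot: [3.141, -0.0, 1.761]
force: [0.2, 0.1, 0.3]
width: 0.3
```

Call:
{"api": "arm_command", "payload": {"rows": [[[0, 1.5, 0, 0, 0, 0], [0, 3, 0, 0, 0, 0], [0, 4.5, 0, 0, 0, 0], [0, 6, 0, 0, 0, 0], [0, 6, 0, 0, 0, 0]]]}}

```text
clock: 5.38
eef_pos: [632.9, 165.5, 23.3]
tool_rot: [3.141, -0.0, 1.761]
force: [-2.0, -1.1, -0.6]
width: 0.1
```

Call:
{"api": "arm_command", "payload": {"rows": [[[0, 1, 0, 0, 0, 0], [0, 2, 0, 0, 0, 0], [0, 3, 0, 0, 0, 0], [0, 3, 0, 0, 0, 0]]]}}

```text
clock: 5.72
eef_pos: [635.8, 166.0, 23.3]
tool_rot: [3.141, -0.0, 1.761]
force: [-2.1, -0.5, 0.9]
width: 0.0
```

Call:
{"api": "arm_command", "payload": {"rows": [[[0, 1, 0, 0, 0, 0], [0, 2, 0, 0, 0, 0], [0, 2, 0, 0, 0, 0]]]}}

```text
clock: 5.97
eef_pos: [637.8, 166.4, 23.3]
tool_rot: [3.141, -0.0, 1.761]
force: [-1.2, 0.3, 1.6]
width: 0.1
```

Call:
{"api": "arm_command", "payload": {"rows": [[[0, 1, 0, 0, 0, 0], [0, 2, 0, 0, 0, 0], [0, 2, 0, 0, 0, 0]]]}}

```text
clock: 6.22
eef_pos: [639.0, 166.5, 23.2]
tool_rot: [-3.14, 0.0, 1.761]
force: [-4.1, -0.1, 2.2]
width: -0.3
```

Run:
```python
from h import *
from cell import *
im=get_image("scene")
for r in ramekins(im): print(r)
a=im["pixels"]
cv2.imwrite("pics/p3.png",cv2.resize(a[170:330,210:370],(600,600))[:,:,::-1])
```

```text
([322.0, 208.0], np.int32(265), 61, 478, -6, 39.9, [483.5, -10.9], 37.9, np.float64(365.3))
([313.0, 267.0], np.int32(173), 58, 616, 163, 40.3, [617.3, 163.0], 37.4, np.float64(128.6))
```

View pics/p3.png

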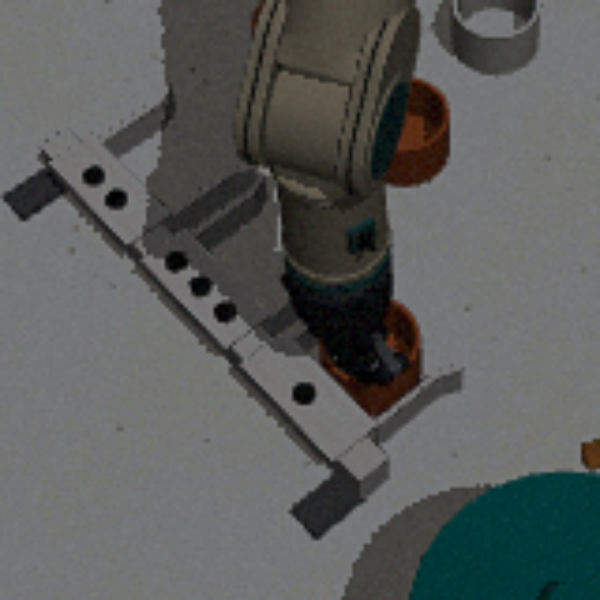

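Cup A is at (617,163), within about 2 mm of bay1's origin, and the force rise shows it against the back wall. I'll centre the tool in the cup, lift out, and go over cup C for bay2.

Call:
{"api": "arm_command", "payload": {"rows": [[[0, -8, 0, 0, 0, 0], [0, -16, 0, 0, 0, 0], [0, -23, 0, 0, 0, 0], [0, -23, 0, 0, 0, 0], [0, -23, -10, 0, 0, 0], [0, -23, -30, 0, 0, 0], [0, -23, -60, 0, 0, 0], [0, -23, -85, 0, 0, 0], [0, -23, -85, 0, 0, 0]]]}}

```text
clock: 7.02
eef_pos: [621.0, 164.1, 114.6]
tool_rot: [3.131, -0.002, 1.761]
force: [1.2, 0.8, 0.6]
width: 0.0
```

Run:
```python
from h import *
from cell import *
im=get_image("scene")
for r in ramekins(im): print(r)
print({k:v.round(1) for k,v in sensors.read_state().items() if k in('eef_pos','force')})
```

```text
([323.0, 205.0], np.int32(193), 51, 473, -5, 37.5, [482.2, -10.0], 36.6, np.float64(365.7))
([309.0, 265.0], np.int32(454), 111, 619, 163, 40.3, [617.3, 162.9], 37.2, np.float64(60.7))
{'eef_pos': array([619.8, 163.4, 112.2]), 'force': array([ 0.7,  0.4, -0.6])}
```

Call:
{"api": "arm_command", "payload": {"rows": [[[-25, -14, 0, 0, 0, 0], [-50, -29, 0, 0, 0, 0], [-75, -44, 0, 0, 0, 0], [-100, -58, 0, 0, 0, 0], [-125, -73, 0, 0, 0, 0], [-150, -87, 0, 0, 0, 0], [-175, -102, 0, 0, 0, 0], [-200, -116, 0, 0, 0, 0], [-225, -131, 0, 0, 0, 0], [-250, -145, 0, 0, 0, 0], [-275, -160, 0, 0, 0, 0], [-285, -166, 0, 0, 0, 0], [-285, -166, 0, 0, 0, 0], [-285, -166, 0, 0, 0, 0], [-285, -166, 0, 0, 0, 0], [-285, -166, 0, 0, 0, 0]]]}}

```text
clock: 8.4
eef_pos: [508.7, -146.7, 108.4]
tool_rot: [3.14, -0.001, 1.764]
force: [0.3, 1.0, -0.1]
width: 0.2
```

Run:
```python
from h import *
from cell import *
im=get_image("scene")
for r in ramekins(im): print(r)
print({k:v.round(1) for k,v in sensors.read_state().items() if k in('eef_pos','force')})
a=im["pixels"]
cv2.imwrite("pics/p4.png",cv2.resize(a[120:320,200:400],(600,600))[:,:,::-1])
```

```text
([290.0, 181.0], np.int32(372), 106, 509, -147, 42.9, [511.3, -148.1], 37.6, np.float64(115.1))
([317.0, 204.0], np.int32(463), 119, 482, -10, 41.9, [483.1, -10.4], 37.5, np.float64(60.8))
([308.0, 263.0], np.int32(539), 138, 616, 162, 40.9, [617.1, 162.6], 37.1, np.float64(61.3))
{'eef_pos': array([ 508.6, -146.9,  108.4]), 'force': array([ 0.1, -0.2, -0.5])}
```

View pics/p4.png

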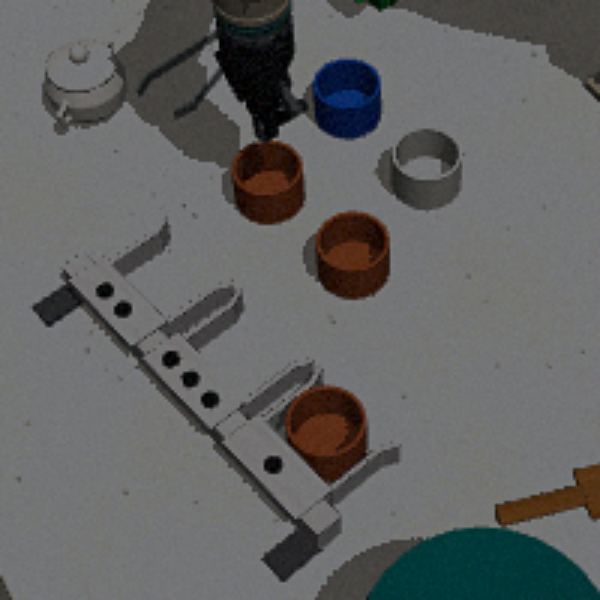

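Cup A sits home in the one-stud bay at (327,430). The fingers at (268,130) are above cup C at (268,180). Going down.

Call:
{"api": "arm_command", "payload": {"rows": [[[0, 0, 20, 0, 0, 0], [0, 0, 40, 0, 0, 0], [0, 0, 50, 0, 0, 0], [0, 0, 60, 0, 0, 0], [0, 0, 70, 0, 0, 0], [0, 0, 80, 0, 0, 0], [0, 0, 86, 0, 0, 0], [0, 0, 86, 0, 0, 0]]]}}

```text
clock: 9.12
eef_pos: [507.1, -148.7, 21.1]
tool_rot: [-3.14, -0.001, 1.761]
force: [0.6, -0.2, -0.1]
width: 0.0
```

Call:
{"api": "arm_command", "payload": {"rows": [[[1, 8, 0, 0, 0, 0], [2, 16, 0, 0, 0, 0], [5, 24, 0, 0, 0, 0], [9, 32, 0, 0, 0, 0], [13, 40, 0, 0, 0, 0], [17, 48, 0, 0, 0, 0], [20, 56, 0, 0, 0, 0], [23, 64, 0, 0, 0, 0], [25, 72, 0, 0, 0, 0], [25, 80, 0, 0, 0, 0], [25, 88, 0, 0, 0, 0], [25, 95, 0, 0, 0, 0], [25, 95, 0, 0, 0, 0]]]}}

```text
clock: 10.2
eef_pos: [598.8, -105.7, 22.4]
tool_rot: [3.138, -0.0, 1.761]
force: [1.0, 0.7, 1.1]
width: -0.1
```

Run:
```python
from h import *
from cell import *
im=get_image("scene")
for r in ramekins(im): print(r)
s=sensors.read_state()
print({k:v.round(1) for k,v in s.items() if k in('eef_pos','force')})
c,sn=np.cos(.1895),np.sin(.1895); R=np.array([[c,sn],[-sn,c]]); B=np.array([664.7,-93.3])
print("tool in bay2",R@(s['eef_pos'][:2]-B)); 
for r in ramekins(im): print("cup in bay2",R@(np.array(r[6])-B))
a=im["pixels"]
cv2.imwrite("pics/p5.png",cv2.resize(a[120:320,200:400],(600,600))[:,:,::-1])
```

```text
([281.0, 201.0], np.int32(260), 85, 576, -106, 41.4, [576.3, -105.7], 37.1, np.float64(142.9))
([317.0, 205.0], np.int32(476), 121, 483, -11, 40.6, [483.3, -10.2], 37.3, np.float64(59.3))
([308.0, 263.0], np.int32(542), 148, 618, 163, 40.6, [617.2, 163.2], 37.3, np.float64(61.8))
{'eef_pos': array([ 597.7, -106. ,   22.3]), 'force': array([0.5, 0.1, 0.7])}
tool in bay2 [-68.15798403   0.13075859]
cup in bay2 [-89.15327268   4.47369773]
cup in bay2 [-162.49930555  115.78232031]
cup in bay2 [  1.66667773 260.85574976]
```

View pics/p5.png

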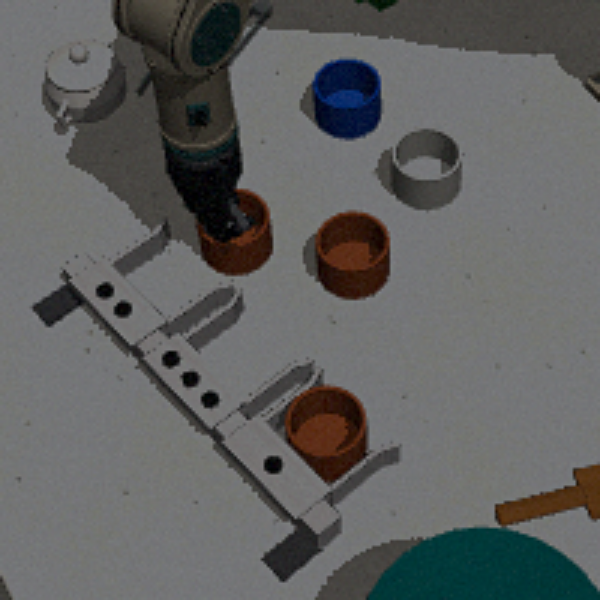

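Cup C is towed to (576,-106), about 4 mm off bay2's centre line, at pixel (237,240). Continuing home.

Call:
{"api": "arm_command", "payload": {"rows": [[[-1, 8, 0, 0, 0, 0], [-2, 16, 0, 0, 0, 0], [-2, 24, 0, 0, 0, 0], [-2, 32, 0, 0, 0, 0], [-2, 40, 0, 0, 0, 0], [-2, 48, 0, 0, 0, 0], [-2, 56, 0, 0, 0, 0], [-2, 64, 0, 0, 0, 0], [-2, 70, 0, 0, 0, 0], [-2, 75, 0, 0, 0, 0], [-2, 79, 0, 0, 0, 0], [-2, 82, 0, 0, 0, 0], [-2, 85, 0, 0, 0, 0], [-2, 87, 0, 0, 0, 0], [-2, 88, 0, 0, 0, 0], [-2, 89, 0, 0, 0, 0], [-2, 89, 0, 0, 0, 0]]]}}

```text
clock: 11.67
eef_pos: [684.2, -91.6, 22.3]
tool_rot: [3.141, 0.0, 1.761]
force: [-0.7, 0.6, 0.6]
width: -0.2
```

Call:
{"api": "arm_command", "payload": {"rows": [[[0, 1, 0, 0, 0, 0], [0, 2, 0, 0, 0, 0], [0, 3, 0, 0, 0, 0], [0, 3, 0, 0, 0, 0]]]}}

```text
clock: 12.0
eef_pos: [687.3, -91.0, 22.3]
tool_rot: [3.141, 0.0, 1.761]
force: [-0.3, 0.1, 0.3]
width: 0.3
```

```bash
cat > chk.py <<'E'
from h import *
from cell import *
import sys
im=get_image("scene"); s=sensors.read_state()
print({k:v.round(1) for k,v in s.items() if k in('eef_pos','force')})
c,sn=np.cos(.1895),np.sin(.1895); R=np.array([[c,sn],[-sn,c]])
for n,B in dict(b1=[615.9,161.2],b2=[664.7,-93.3],b3=[640.2,33.2]).items():
    print(n,"tool",(R@(s['eef_pos'][:2]-B)).round(1))
    for r in ramekins(im):
        d=R@(np.array(r[6])-B)
        if abs(d[1])<60: print("  cup",r[6],d.round(1),r[7])
cv2.imwrite(sys.argv[1],cv2.resize(im["pixels"][120:320,200:400],(600,600))[:,:,::-1])
E
python3 chk.py pics/p6.png
```

```text
{'eef_pos': array([687.3, -91. ,  22.3]), 'force': array([-0.6,  0.1, -0.3])}
b1 tool [  22.7 -261.1]
  cup [617.1, 163.0] [1.5 1.5] 37.3
b2 tool [22.7 -2. ]
  cup [664.8, -91.2] [0.5 2. ] 37.7
b3 tool [  22.9 -130.8]
  cup [483.1, -10.1] [-162.4  -12.9] 37.1
```

Call:
{"api": "arm_command", "payload": {"rows": [[[0, 1, 0, 0, 0, 0], [0, 2, 0, 0, 0, 0], [0, 2.5, 0, 0, 0, 0], [0, 2.5, 0, 0, 0, 0]]]}}

```text
clock: 12.38
eef_pos: [688.7, -90.7, 22.3]
tool_rot: [-3.14, 0.0, 1.761]
force: [-4.2, -0.9, 3.3]
width: -0.1
```

Call:
{"api": "arm_command", "payload": {"rows": [[[0, -8, 0, 0, 0, 0], [0, -16, 0, 0, 0, 0], [0, -24, 0, 0, 0, 0], [0, -24, 0, 0, 0, 0], [0, -24, -10, 0, 0, 0], [0, -24, -30, 0, 0, 0], [0, -24, -60, 0, 0, 0], [0, -24, -86, 0, 0, 0], [0, -24, -86, 0, 0, 0], [0, -24, -86, 0, 0, 0]]]}}

```text
clock: 13.22
eef_pos: [668.0, -94.9, 111.2]
tool_rot: [3.136, 0.001, 1.761]
force: [1.1, 0.3, -0.7]
width: -0.1
```

```bash
python3 chk.py pics/p7.png
```

```text
{'eef_pos': array([666.6, -95.1, 109.4]), 'force': array([-0.7, -0.6, -0.1])}
b1 tool [   1.5 -261.3]
  cup [617.0, 162.9] [1.4 1.5] 37.1
b2 tool [ 1.5 -2.1]
  cup [665.3, -90.6] [1.1 2.5] 37.1
b3 tool [   1.8 -131. ]
  cup [483.4, -10.1] [-162.1  -13. ] 37.2
```

View pics/p7.png

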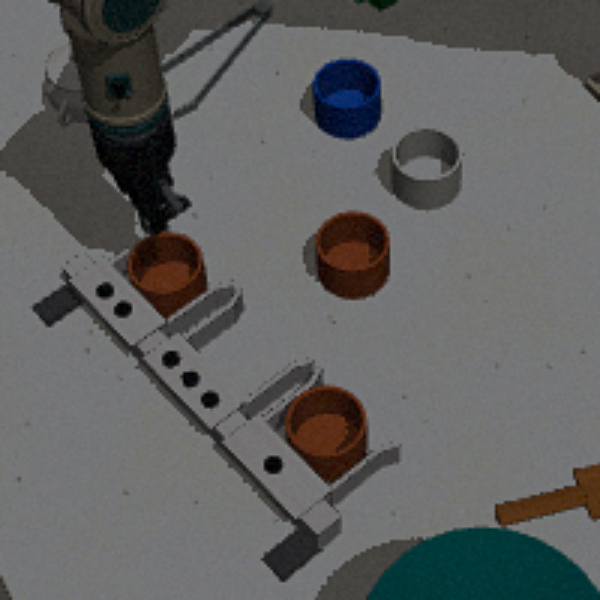

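Cups A and C are home, at (327,430) and (167,273). Next is cup B at (353,253), which goes to bay3.

Call:
{"api": "arm_command", "payload": {"rows": [[[14, -20, 0, 0, 0, 0], [28, -40, 0, 0, 0, 0], [43, -60, 0, 0, 0, 0], [57, -80, 0, 0, 0, 0], [71, -100, 0, 0, 0, 0], [86, -120, 0, 0, 0, 0], [100, -140, 0, 0, 0, 0], [114, -160, 0, 0, 0, 0], [118, -165, 0, 0, 0, 0], [118, -165, 0, 0, 0, 0], [118, -165, 0, 0, 0, 0], [118, -165, 0, 0, 0, 0], [118, -165, 0, 0, 0, 0]]]}}

```text
clock: 14.35
eef_pos: [483.0, -11.0, 108.1]
tool_rot: [3.141, 0.0, 1.76]
force: [-0.1, -1.0, 0.1]
width: 0.3
```

```bash
python3 chk.py pics/p8.png
```

```text
{'eef_pos': array([482.7, -10.9, 108.1]), 'force': array([-0.8, -0. , -1.1])}
b1 tool [-163.2 -143.9]
  cup [617.2, 162.9] [1.6 1.4] 37.4
b2 tool [-163.2  115.2]
  cup [665.4, -91.0] [1.1 2.1] 37.6
b3 tool [-163.   -13.7]
  cup [483.1, -10.6] [-162.5  -13.4] 37.4
```

View pics/p8.png

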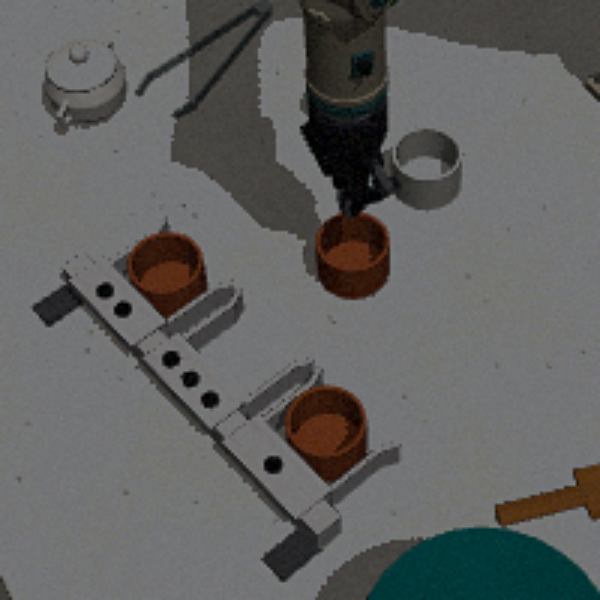

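The fingers are over cup B at (353,225). Going down and towing; a lateral shift of +13 mm is needed.

Call:
{"api": "arm_command", "payload": {"rows": [[[0, 0, 20, 0, 0, 0], [0, 0, 40, 0, 0, 0], [0, 0, 50, 0, 0, 0], [0, 0, 60, 0, 0, 0], [0, 0, 70, 0, 0, 0], [0, 0, 80, 0, 0, 0], [0, 0, 86, 0, 0, 0], [0, 0, 86, 0, 0, 0]]]}}

```text
clock: 15.07
eef_pos: [481.0, -10.3, 21.2]
tool_rot: [-3.14, -0.0, 1.761]
force: [0.6, -0.2, -0.8]
width: 0.4
```

Call:
{"api": "arm_command", "payload": {"rows": [[[0, 8, 0, 0, 0, 0], [1, 16, 0, 0, 0, 0], [3, 24, 0, 0, 0, 0], [6, 32, 0, 0, 0, 0], [9, 40, 0, 0, 0, 0], [11, 48, 0, 0, 0, 0], [12, 56, 0, 0, 0, 0], [13, 64, 0, 0, 0, 0], [13, 72, 0, 0, 0, 0], [13, 80, 0, 0, 0, 0], [13, 88, 0, 0, 0, 0], [13, 95, 0, 0, 0, 0], [13, 95, 0, 0, 0, 0]]]}}

```text
clock: 16.15
eef_pos: [574.9, 20.9, 22.4]
tool_rot: [3.138, -0.001, 1.761]
force: [0.1, 0.0, 0.5]
width: 0.0
```

```bash
python3 chk.py pics/p9.png
```

```text
{'eef_pos': array([573.9,  20.7,  22.3]), 'force': array([ 0.1,  1. , -0.5])}
b1 tool [ -67.7 -130.1]
  cup [617.1, 163.1] [1.5 1.6] 37.3
b2 tool [-67.7 129. ]
  cup [665.3, -91.3] [1.  1.9] 37.1
b3 tool [-67.5   0.2]
  cup [553.0, 19.0] [-88.3   2.5] 37.4
```

View pics/p9.png

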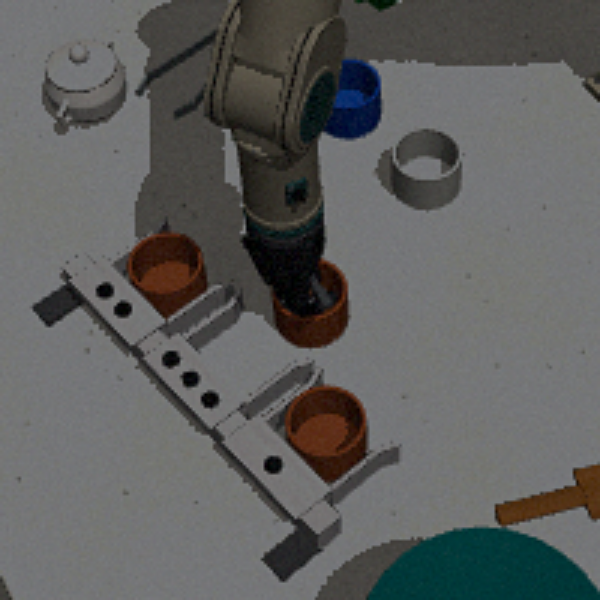

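Cup B is at (311,305), lined up with the mouth of bay3. Pushing it home.

Call:
{"api": "arm_command", "payload": {"rows": [[[0, 8, 0, 0, 0, 0], [0, 16, 0, 0, 0, 0], [0, 24, 0, 0, 0, 0], [0, 32, 0, 0, 0, 0], [0, 40, 0, 0, 0, 0], [0, 48, 0, 0, 0, 0], [0, 56, 0, 0, 0, 0], [0, 64, 0, 0, 0, 0], [0, 70, 0, 0, 0, 0], [0, 75, 0, 0, 0, 0], [0, 79, 0, 0, 0, 0], [0, 82, 0, 0, 0, 0], [0, 85, 0, 0, 0, 0], [0, 87, 0, 0, 0, 0], [0, 89, 0, 0, 0, 0], [0, 90, 0, 0, 0, 0], [0, 90, 0, 0, 0, 0]]]}}

```text
clock: 17.62
eef_pos: [661.1, 37.4, 22.3]
tool_rot: [3.141, -0.0, 1.761]
force: [-0.2, -0.6, -0.6]
width: 0.3
```

Call:
{"api": "arm_command", "payload": {"rows": [[[0, 1, 0, 0, 0, 0], [0, 2, 0, 0, 0, 0], [0, 2.5, 0, 0, 0, 0], [0, 2.5, 0, 0, 0, 0]]]}}

```text
clock: 17.95
eef_pos: [663.4, 37.8, 22.3]
tool_rot: [3.141, -0.0, 1.761]
force: [-0.8, 0.2, 0.1]
width: 0.2
```

```bash
python3 chk.py pics/p10.png
```

```text
{'eef_pos': array([663.4,  37.8,  22.3]), 'force': array([-0.6,  0.1,  0.6])}
b1 tool [  23.4 -130.1]
  cup [617.1, 162.8] [1.5 1.3] 37.2
b2 tool [ 23.4 129. ]
b3 tool [23.7  0.2]
  cup [640.7, 36.2] [1.1 2.9] 37.5
```

Call:
{"api": "arm_command", "payload": {"rows": [[[0, 1, 0, 0, 0, 0], [0, 2, 0, 0, 0, 0], [0, 2, 0, 0, 0, 0]]]}}

```text
clock: 18.25
eef_pos: [664.4, 38.0, 22.2]
tool_rot: [-3.14, 0.0, 1.761]
force: [-2.8, -0.7, 3.2]
width: -0.1
```

Call:
{"api": "arm_command", "payload": {"rows": [[[0, -8, 0, 0, 0, 0], [0, -16, 0, 0, 0, 0], [0, -24, 0, 0, 0, 0], [0, -24, 0, 0, 0, 0], [0, -24, -10, 0, 0, 0], [0, -24, -30, 0, 0, 0], [0, -24, -60, 0, 0, 0], [0, -24, -90, 0, 0, 0], [0, -24, -120, 0, 0, 0], [0, -50, -150, 0, 0, 0], [0, -80, -160, 0, 0, 0], [0, -110, -160, 0, 0, 0], [0, -140, -160, 0, 0, 0], [0, -140, -160, 0, 0, 0], [0, -140, -160, 0, 0, 0], [0, -140, -160, 0, 0, 0]]]}}

```text
clock: 19.58
eef_pos: [529.2, 12.0, 183.3]
tool_rot: [3.139, 0.0, 1.761]
force: [0.3, 0.4, 0.6]
width: -0.2
```

```bash
python3 chk.py pics/p11.png
```

```text
{'eef_pos': array([529.5,  12.1, 183.1]), 'force': array([ 0.3,  0.1, -0.1])}
b1 tool [-112.9 -130.1]
  cup [617.1, 162.9] [1.5 1.4] 37.2
b2 tool [-112.9  129. ]
  cup [665.4, -91.2] [1.1 1.9] 37.2
b3 tool [-112.7    0.2]
  cup [641.2, 35.9] [1.5 2.5] 37.2
```

View pics/p11.png

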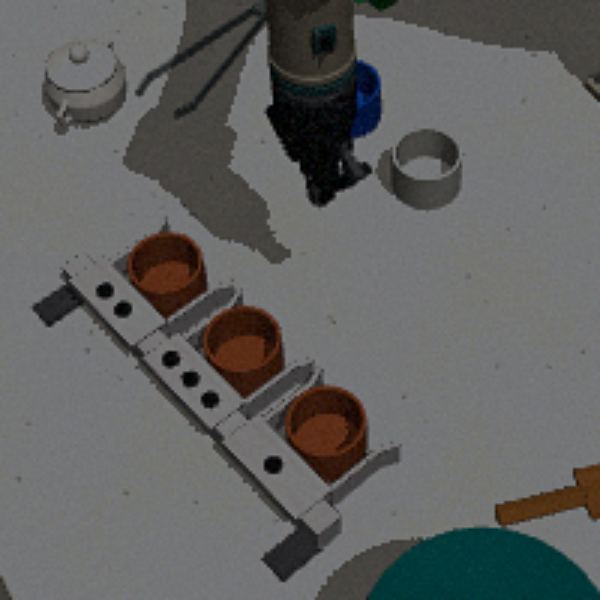

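All three cups are home at (167,273), (243,350) and (327,430), and the robot is clear. Handing in.

```bash
python3 -c "
from cell import order; print(order.finish_job())"
```

```text
the job is handed in; nothing more can be done
None
```

All three ramekins are home in their bays, loaded in the order one stud, two studs, three studs, and the job is handed in at about 20 s of the 64 s allowed. No verdict comes back from the hand-in.

I towed each ramekin along the worktop with the shut fingers inside it, pulling on its front inner wall. Each was pushed until the wrist force rose by about 3–4 N against the back wall.

- **Position:** the last picture, with the arm withdrawn, showed the cup centres 2.1 mm (bay 1), 2.2 mm (bay 2) and 2.9 mm (bay 3) from the bay origins. The limit is 15 mm, and the camera calibration is good to about 2 mm.
- **Upright:** all three looked upright in the picture. I did not measure their tilt.
- **Bystanders:** nothing there looked disturbed in the pictures, and the wrist showed no unexpected contact forces. I did not measure the steamer, sugar bowl, tongs or scraper again at the end.

No check failed. The two cameras disagreed by 1–4 mm on the starting positions, which is small against the tolerance.

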